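# Put the spoon in the slide-top cutlery case and snap the lid home

## Robot

A 7-joint arm with a two-finger parallel gripper is mounted at the origin on the work surface; the furniture and walls round the work are solid. World frame = base frame: x ahead of the robot, y to its left, z up, the work surface at z = 0. Lengths are in m, angles in rad, forces in N, time in s.
With the tool pointing down it reaches from about 0.35 to 0.9 m from the base axis. Payload 19.9 kg.
Tool frame: the origin (TCP) lies between the finger pads; the fingertips stand 19 mm ahead of it and the grasp point (between the pads) is the TCP; z points along the fingers, y is the line along which they close (so a half turn about z gives the same grasp; the last joint's range is limited). The gripper opens to 94 mm and grips with 3 to 60 N. Pads are 16 mm wide; open, the fingers measure 119 mm over their backs; the gripper's body (75 mm by 177 mm) begins 78 mm behind the grasp point.
Start: joints at [-1.276, 0.417, -0.01, 1.614, 0.005, 1.111, -0.053], TCP at [0.206, 0.59, 0.224] pointing down, gripper open.
Joint ranges: [-2.81, 2.81], [-0.39, 2.02], [-1.27, 1.25], [0.06, 2.57], [-1.19, 4.33], [0.19, 2], [-2.82, 2.82]. Speed limits (rad/s): [1.89, 1.89, 2.39, 2.39, 3.01, 3.01, 3.01].

## Interface

Orientations are given as a 3x3 rotation matrix whose columns are the frame's x, y, z axes.
In Python, from rig import robot gives the robot as it stands. Calls block until the motion is done:
- robot.move_ptp(position, orientation): joint-space move of the TCP to a pose.
- robot.move_linear(position, velocity=0.15, frame=None, threshold=None): straight line of the TCP; frame=None keeps the orientation; velocity is the mean speed in m/s. With threshold (N) it stops when the force on the tool has changed by that much, and returns True; else False.
- robot.goto_joints(angles): joint-space move.
- robot.gripper_to(opening): finger opening in m; the grip force is fixed at half the most; returns when the fingers have stopped.
- robot.pause(seconds).
- robot.ik(position, orientation): joint angles nearest the present ones, or None.
- robot.get_state(): the state.
- robot.grab_frame(name): name is "side" or "top" or "wrist"; returns the picture (400x640x3 uint8, red, green, blue); there is no depth.
- robot.camera_info(name): a dict with "fx", "fy", "cx", "cy" (pixels), "dist" ([k1, k2, p1, p2, k3] as OpenCV has them; the pictures are not rectified), "rvec" (rotation vector, rad) and "tvec" (3), from world to camera coordinates, as OpenCV has them. Camera axes: x right, y down, z forward; pixel columns grow to the right and rows downward; lengths in m; the calibration is good to about 2 mm. A picture is of the moment at which its call begins: read the wrist's pose just before it. camera_info takes no time and is no camera call; for the wrist camera it gives the pose at the moment of the call.
A pose or a line that the arm cannot do raises robot.PlanningError and nothing moves.
- robot.sign_off(): hands the job in; it is judged then, once.
The state is a dict: "time": time; "qpos": joint angles; "joint_vel": joint speeds; "effort": joint torques, N m; "ee_pos": TCP position; "tool_rot": TCP orientation; "force": force on the tool from outside, world axes, zero at the start; "moment": the same for the moment, N m; "opening": finger opening in m; "grasp_force": force on a finger pad.
Only numpy, scipy, OpenCV 4.12 (cv2) and the standard library are available. Lean on these libraries where they do the work, as an engineer would, in place of code of your own. Each camera call takes 0.05 s, during which the arm holds its last target. There are 200 camera calls.

## Task

Pack the cutlery case for the lunch bag: lay the teaspoon flat inside the open sage-green case without dropping it in. Then feed the loose wooden lid, grip bar uppermost and at the rear, into the grooves at the case's low open end and slide it shut, forcing it past the small sprung ridge until it has snapped over and sits fully home. Leave the closed case with the spoon in it, and do not push about or knock over the mill, the spice jar or the tumbler.

Things in the scene. Friction and masses are not known exactly. Their poses are not given: they have to be found in the camera images.
- case: Sage-green cutlery case, 180 x 106 x 35.5 mm high, fixed. Origin under its centre, z up; +x is the way the lid slides shut. Low open end at -x (16.5 mm high); full-height end wall at +x, inner face x 80.5 mm, stops the lid. The lid rides on ledges, top z 22, |y| 38.5 to 46.5, between walls at y +-46.5 mm. Lips over the grooves: |y| over 40.5, z 32.3 to 35.5 mm, from x -52 to the end wall.
- tray_floor (a point): Centre of the case's tray floor (case x 0, y 0, z 6 mm), axes as the case's. Tray with a beige liner, x -78 to +80, y +-38.5 mm, walls up to the ledges at z 22 mm: the spoon's place, lengthwise.
- mouth (a point): Point between the ledges near the case's open end (case x -75, y 0, z 22 mm, ledge height), axes as the case's. From case x -90 to -60 there are ledges but no lips, and the groove walls flare outward by 3 mm over the first 20 mm: lay the lid's nose on the ledges here, then push it in. The lips' first 8 mm (x -60 to -52) slope up as a lead-in; then 1.8 mm vertical and 1.5 mm side play a side.
- ridge_top (a point): Top of the steel ridge across the case's open end (case x -83, y +-24, z 25.7 mm at rest); round, 8 mm thick. Springs straight down up to 4.5 mm when ridden over: 5.5 N to start, then 1 N per mm.
- lid: Loose wooden lid, x -84 to +80 mm (nose at +x, goes in first), 90 mm wide, 70 g. Origin at the level of its runners' undersides, z up: runners z 0 to 4.5 mm along both edges, panel z 4.5 to 8.5. Starts flat, right way up. In the channel its axes lie along the case's, origin at case y 0, z 22 to 24 mm. Slides freely to case x -18 mm, then 6 to 18 N along +x; snaps home at case x 0 (-1 to +0.5 mm).
- grip_bar (a point): Middle of the dark wooden bar on top of the lid (lid x -45, y 0, z 17 mm), axes as the lid's. 14 mm thick along x, 44 mm long along y, from the panel (z 8.5) up to z 25.5 mm. Pinch it along x with the fingertips just clear of the panel; it can also be pushed from behind.
- bead (a point): Lowest point of the wooden bead under the lid's rear (lid x -73.5, y +-15 mm, z 0.3 mm), 4.2 mm deep with 29 degree ramps fore and aft. It meets the case's ridge before the lid is home and must be forced over it; the ridge then holds the lid shut.
- spoon: Steel-grey teaspoon, 130 long (its x) x 27 wide (its y, at the bowl) x 11 mm high, 20 g, lying flat. Origin under its centre, z up. Grasp it near the middle across its width.
- pepper_mill: Bystander: wooden pepper mill, 58 mm wide, 170 mm high, loose, behind the case. Origin under its centre.
- spice_jar: Bystander: small spice jar with ochre cap, 42 mm wide, 106 mm high, loose, behind the case. Origin under its centre.
- tumbler: Bystander: teal glass tumbler, 77 mm wide, 106 mm high, loose, near the right edge. Origin under its centre.
Not all that is in view belongs to the job. Several things look just like the lid: the one meant starts nearest to the robot's base.

How it is judged:
By the outcome, as a careful person would: the job done as asked, in the order asked, and still so for the second after the job is handed in, with the robot touching nothing.
It also fails if it takes over 58 s, if anything falls off the work surface, if the arm or the gripper's body presses on something with over 40 N, if the wrist force passes 120 N, or if a joint passes its speed limit or range.

## Working session

There is one attempt and no reset: what is moved stays moved. The work goes in short steps, each a Python script; the robot and the scene stay as the last script left them, time stands still between calls to the robot, and variables do not carry over. Pictures are saved under pics/ and viewed, at most 11 in all, crops included, and the job is handed in when it is done.

```bash
mkdir -p pics
cat > h.py <<'E'
import numpy as np, cv2
from rig import robot
def ci(n):
    c=robot.camera_info(n);K=np.array([[c["fx"],0,c["cx"]],[0,c["fy"],c["cy"]],[0,0,1.]])
    return K,np.array(c["dist"],float),np.array(c["rvec"],float),np.array(c["tvec"],float)
def ray(cal,px,z):
    K,d,r,t=cal;R=cv2.Rodrigues(r)[0];C=-R.T@t
    u=cv2.undistortPoints(np.array(px,float).reshape(-1,1,2),K,d).reshape(-1,2)
    D=np.c_[u,np.ones(len(u))]@R
    return C+D*((z-C[2])/D[:,2])[:,None]
def proj(cal,P):
    K,d,r,t=cal;return cv2.projectPoints(np.array(P,float).reshape(-1,3),r,t,K,d)[0].reshape(-1,2)
def save(n,img): cv2.imwrite("pics/"+n,img[...,::-1])
def down(a):  # tool down, tool y axis at angle a in world
    y=np.array([np.cos(a),np.sin(a),0]);z=np.array([0,0,-1.]);return np.c_[np.cross(y,z),y,z]
E
python3 - <<'E'
from h import *
for n in("top","side"):
    f=robot.grab_frame(n);save(n+"0.png",f);np.save(n+"0.npy",f)
    c=ci(n);R=cv2.Rodrigues(c[2])[0];print(n,-R.T@c[3],R[2])
print(robot.get_state()["tool_rot"])
E
```

```text
top [0.51981674 0.09977628 1.16587518] [ 0.05062632  0.0087012  -0.99867976]
side [0.65183187 1.33845121 0.812467  ] [-0.05381606 -0.8450397  -0.53198847]
[[-9.44164476e-01  3.29474389e-01 -2.62879288e-04]
 [ 3.29474485e-01  9.44163958e-01 -9.91796233e-04]
 [-7.85703088e-05 -1.02303079e-03 -9.99999474e-01]]
```

View pics/top0.png

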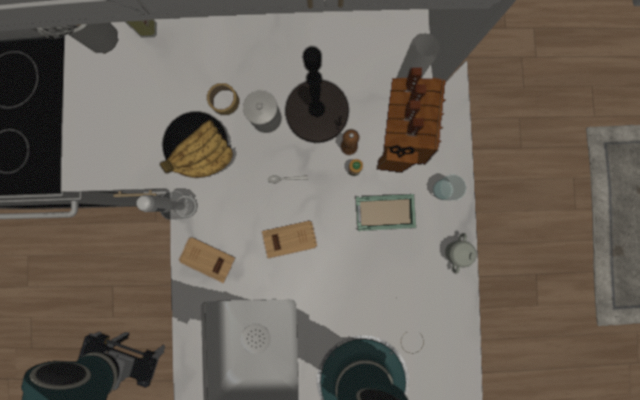

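View pics/side0.png

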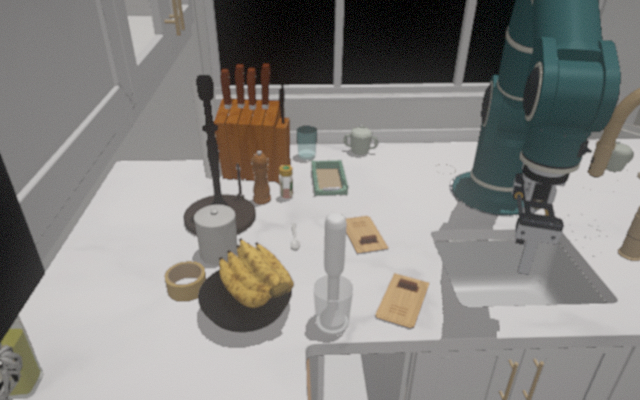

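Run:
```python
from h import *
f=np.load("top0.npy");save("crop.png",cv2.resize(f[165:285,170:430],None,fx=3,fy=3,interpolation=cv2.INTER_CUBIC))
c=ci("top")
hsv=cv2.cvtColor(f,cv2.COLOR_RGB2HSV)
for nm,lo,hi,box,z in(("lid",(8,70,90),(25,255,255),(170,205,330,290),.0085),("case",(50,25,40),(95,255,220),(345,185,425,235),.0355),):
    m=cv2.inRange(hsv,lo,hi);k=np.zeros_like(m);x0,y0,x1,y1=box;k[y0:y1,x0:x1]=m[y0:y1,x0:x1]
    for q in cv2.findContours(k,cv2.RETR_EXTERNAL,cv2.CHAIN_APPROX_NONE)[0]:
        if cv2.contourArea(q)<300:continue
        b=cv2.boxPoints(cv2.minAreaRect(q));w=ray(c,b,z);print(nm,b.round().tolist(),w.mean(0).round(3),np.linalg.norm(w.mean(0)[:2]).round(3),np.linalg.norm(w-np.roll(w,1,0),axis=1).round(3),w[:,:2].round(3).tolist())
for nm,p,z in(("barA",(277,241.5),.0255),("barB",(218,265),.0255),("spoon",(290,178.5),.005),("mill",(349,135),.17),("jar",(355,165),.106)):print(nm,ray(c,p,z)[0].round(3))
```

```text
lid [[177.0, 261.0], [189.0, 236.0], [235.0, 258.0], [223.0, 283.0]] [0.399 0.487 0.008] 0.63 [0.163 0.089 0.163 0.088] [[0.396, 0.58], [0.475, 0.539], [0.402, 0.394], [0.324, 0.434]]
lid [[261.0, 231.0], [311.0, 220.0], [317.0, 247.0], [267.0, 258.0]] [0.457 0.221 0.008] 0.507 [0.087 0.161 0.087 0.16 ] [[0.484, 0.308], [0.514, 0.15], [0.429, 0.133], [0.399, 0.291]]
case [[356.0, 197.0], [413.0, 194.0], [415.0, 227.0], [358.0, 230.0]] [ 0.533 -0.083  0.036] 0.54 [0.103 0.18  0.104 0.179] [[0.583, 0.007], [0.587, -0.172], [0.484, -0.174], [0.479, 0.005]]
barA [0.451 0.257 0.026]
barB [0.382 0.444 0.026]
spoon [0.649 0.213 0.005]
mill [0.746 0.031 0.17 ]
jar [0.672 0.012 0.106]
```

View pics/crop.png

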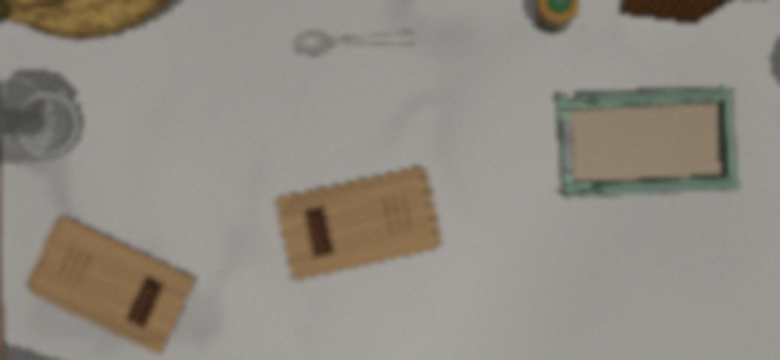

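Lid look-alikes: A at px (290,239), 0.507 m from base; B at px (206,260), 0.63 m. The crop shows both with bar and grooves; A is nearest to the base, so A is the lid. The crop also shows the steel ridge at the case's left end (px 358,212), so case +x ≈ world -y. The spoon is at (290,178), bowl to the left.

Run:
```python
from h import *
robot.move_ptp([0.42,0.25,0.30],down(np.deg2rad(101)));robot.pause(.2)
def shot(n):
    c=ci("wrist");f=robot.grab_frame("wrist");np.savez(n,f=f,K=c[0],d=c[1],r=c[2],t=c[3]);return c,f
c,f1=shot("w1");R=cv2.Rodrigues(c[2])[0];print(-R.T@c[3],R[2],c[0][0,0])
for a in(0,180):
    q=robot.ik([.64,.213,.15],down(np.deg2rad(a)));print(a,None if q is None else np.round(q,2))
a=0 if robot.ik([.64,.213,.15],down(0)) is not None and abs(robot.ik([.64,.213,.15],down(0))[6])<2 else np.pi
robot.move_ptp([.62,.21,.28],down(a));robot.pause(.2);c,f2=shot("w2");R=cv2.Rodrigues(c[2])[0];print(-R.T@c[3],R[2])
save("w12.png",cv2.resize(np.vstack([f1,f2]),None,fx=.75,fy=.75));print(robot.get_state()["time"],robot.get_state()["qpos"])
```

```text
[0.34367176 0.23654832 0.45989958] [ 0.25831649  0.05063375 -0.96473251] 300.778354666163
0 [-0.64  0.61  0.4   1.56 -0.26  1.03 -0.17]
180 [-0.39  0.58  0.04  1.55 -0.02  1.02  2.79]
[0.61891724 0.28764591 0.4403949 ] [-5.30095910e-06 -2.63797122e-01 -9.64578187e-01]
3.4417 [-0.65958076  0.4505273   0.40499885  1.47930216 -0.18219117  1.2486689
 -0.23224072]
```

View pics/w12.png

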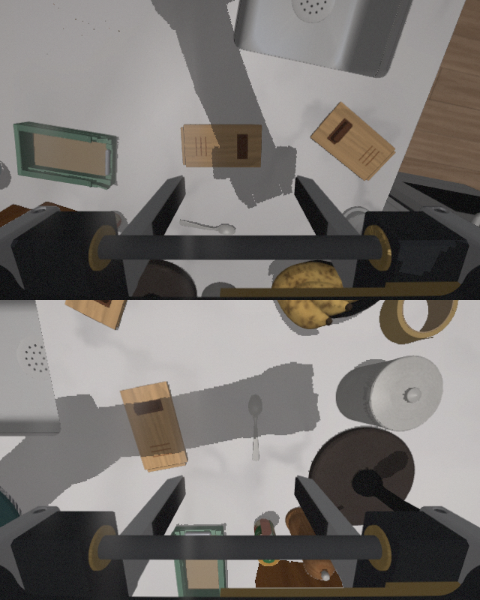

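Run:
```python
from h import *
w=[np.load(f"w{i}.npz") for i in(1,2)]
cal=[(x["K"],x["d"],x["r"],x["t"]) for x in w]
for i,box in((0,(235,150,360,230)),(1,(150,100,255,240))):
    hsv=cv2.cvtColor(w[i]["f"],cv2.COLOR_RGB2HSV);m=cv2.inRange(hsv,(6,60,40),(28,255,255));k=np.zeros_like(m);x0,y0,x1,y1=box;k[y0:y1,x0:x1]=m[y0:y1,x0:x1]
    q=max(cv2.findContours(k,cv2.RETR_EXTERNAL,cv2.CHAIN_APPROX_NONE)[0],key=cv2.contourArea)
    for z in (.0085,):
        W=ray(cal[i],q.reshape(-1,2),z)[:,:2].astype(np.float32);r=cv2.minAreaRect(W);b=cv2.boxPoints(r);print("lid",i,r,b.round(3).tolist())
    d=cv2.inRange(hsv,(0,0,0),(180,255,75 if i==0 else 60));k[:]=0;k[y0:y1,x0:x1]=d[y0:y1,x0:x1]
    q2=[c for c in cv2.findContours(k,cv2.RETR_EXTERNAL,cv2.CHAIN_APPROX_NONE)[0] if cv2.contourArea(c)>100]
    for c in q2:
        W=ray(cal[i],c.reshape(-1,2),.0255)[:,:2].astype(np.float32);print("bar",i,cv2.minAreaRect(W),cv2.boundingRect(c))
f=w[1]["f"];cr=cv2.resize(f[110:230,280:400],None,fx=4,fy=4,interpolation=cv2.INTER_CUBIC)
g=cv2.cvtColor(f,cv2.COLOR_RGB2GRAY);bh=cv2.absdiff(g,cv2.medianBlur(g,41))[110:230,280:400]
cb=cv2.resize(bh,None,fx=2.6,fy=2.6);cb=cv2.cvtColor(np.clip(cb.astype(int)*6,0,255).astype(np.uint8),cv2.COLOR_GRAY2RGB)
o=np.zeros((480,800,3),np.uint8);o[:,:480]=cr;o[:312,480:792]=cb;save("sp.png",o)
```

```text
lid 0 ((0.45443394780158997, 0.21997687220573425), (0.08852241188287735, 0.16339294612407684), 11.081443786621094) [[0.39500001072883606, 0.2919999957084656], [0.4269999861717224, 0.13099999725818634], [0.5139999985694885, 0.14800000190734863], [0.4819999933242798, 0.3089999854564667]]
bar 0 ((0.44310998916625977, 0.26146170496940613), (0.05176079273223877, 0.021058907732367516), 11.095491409301758) (316, 178, 15, 35)
lid 1 ((0.45653000473976135, 0.22006812691688538), (0.0909106507897377, 0.16334274411201477), 10.934321403503418) [[0.3959999978542328, 0.2919999957084656], [0.4269999861717224, 0.13099999725818634], [0.5170000195503235, 0.14900000393390656], [0.4860000014305115, 0.3089999854564667]]
```

View pics/sp.png

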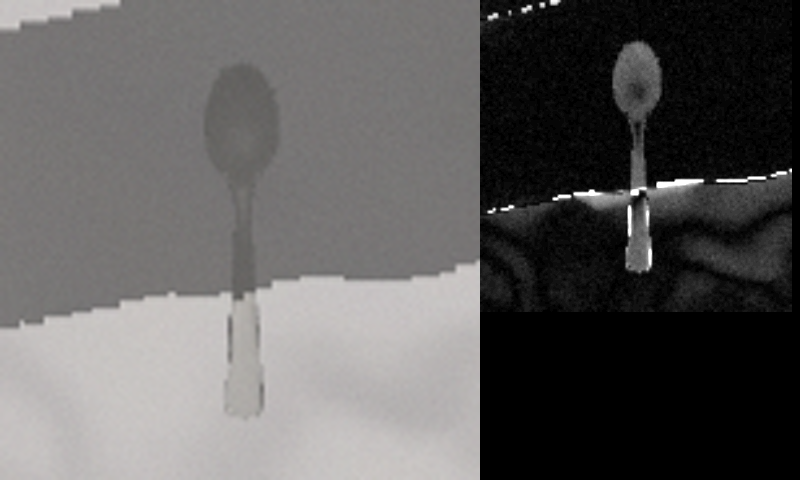

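The crop shows the spoon: bowl tip at full-res px (340.3,125.8), tail end at (341,214.5). The lid agrees in two views (centre 0.4555, 0.220).

```bash
cat >> h.py <<'E'
def shot(n):
    c=ci("wrist");f=robot.grab_frame("wrist");np.savez(n,f=f,K=c[0],d=c[1],r=c[2],t=c[3]);return c,f
E
python3 - <<'E'
from h import *
w=np.load("w2.npz");P=ray((w["K"],w["d"],w["r"],w["t"]),[(340.25,125.75),(341,214.5)],.005)
L=np.linalg.norm(P[0]-P[1]);c=P.mean(0);d=(P[0]-P[1])/L;print(P,L,c)
assert .12<L<.14
th=np.arctan2(d[1],d[0]);a=th-np.pi/2;print(np.rad2deg(a))
robot.gripper_to(.05)
robot.move_ptp([c[0],c[1],.08],down(a))
print(robot.move_linear([c[0],c[1],.0205],.1,threshold=8))
robot.gripper_to(0.0);s=robot.get_state();print(s["opening"],s["grasp_force"],s["ee_pos"],s["time"])
robot.move_linear([c[0],c[1],.20],.2)
robot.move_ptp([.533,-.10,.28],down(np.deg2rad(1.4)));robot.pause(.2)
c,f=shot("w3");s=robot.get_state();print(s["opening"],s["grasp_force"],s["time"]);save("w3.png",f)
E
```

```text
[[0.64781083 0.28475826 0.005     ]
 [0.65152163 0.1549396  0.005     ]] 0.12987168941131333 [0.64966623 0.21984893 0.005     ]
1.6373275581117668
True
0.01959592678459254 30.51105001104588 [0.64918327 0.21950051 0.01933652] 6.2917
0.019475732481832323 29.935272434158833 8.9083
```

View pics/w3.png

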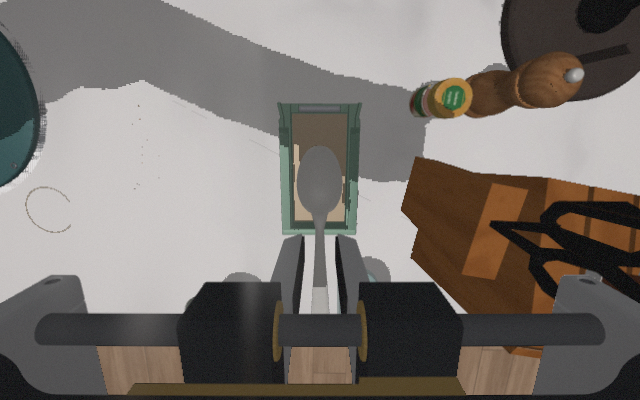

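Run:
```python
from h import *
f=np.load("w3.npz")["f"];save("c3.png",cv2.resize(f[94:244,260:380],None,fx=4,fy=4,interpolation=cv2.INTER_CUBIC))
```

```text
(no output)
```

View pics/c3.png

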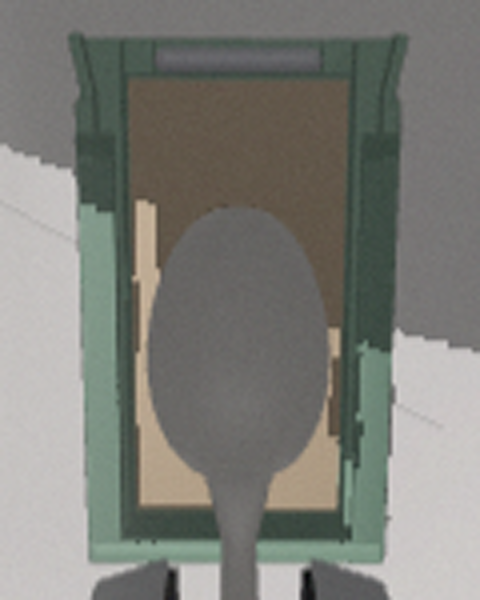

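The crop shows closed-end top corners at full px (282.5,234),(356,234), rim edges at (279.3,127.8),(359.5,127.8), the ridge centre at (319.8,108.5), and the open end at row ~104. I compute the case pose from these.

Run:
```python
from h import *
w=np.load("w3.npz");cal=(w["K"],w["d"],w["r"],w["t"])
u=lambda p:(260+(p[0]-1.5)/4,94+(p[1]-1.5)/4)
def R(p,z):return ray(cal,[u(x) for x in p],z)[:,:2]
e=R([(90,561),(384,561)],.0355);l=R([(77,135),(398,135)],.0355);lin=R([(139,508),(339,508)],.0065);rid=R([(155,58),(323,58)],.0245)
for n,x in(("end",e),("lip",l),("liner",lin),("ridge",rid)):print(n,x.round(4).tolist(),x.mean(0).round(4),np.linalg.norm(x[0]-x[1]).round(4))
d=e.mean(0)-rid.mean(0);L=np.linalg.norm(d);d/=L;print("dist end-ridge (173)",L,"dir",d,"angle",np.rad2deg(np.arctan2(d[1],d[0])))
d2=e.mean(0)-l.mean(0);print(d2,np.rad2deg(np.arctan2(d2[1],d2[0])))
print("origin",(e.mean(0)-.09*d).round(4),(rid.mean(0)+.083*d).round(4))
q=e[1]-e[0];print("edge angle",np.rad2deg(np.arctan2(q[1],q[0]))-90)
# spoon bowl tip in hand
print(robot.get_state()["ee_pos"])
```

```text
end [[0.4808, -0.1756], [0.5859, -0.1727]] [ 0.5334 -0.1742] 0.1051
lip [[0.4775, -0.0281], [0.5819, -0.0253]] [ 0.5297 -0.0267] 0.1045
liner [[0.496, -0.1648], [0.5716, -0.1627]] [ 0.5338 -0.1637] 0.0757
ridge [[0.5019, -0.0031], [0.5572, -0.0016]] [ 0.5295 -0.0023] 0.0553
dist end-ridge (173) 0.17188933724338123 dir [ 0.0223454  -0.99975031] angle -88.7195960742183
[ 0.0036729 -0.1474428] -88.57301881221981
origin [ 0.5314 -0.0842] [ 0.5314 -0.0853]
edge angle -88.45218122634822
[ 0.53324602 -0.09937542  0.27970012]
```

```bash
cat >> h.py <<'E'
O=np.array([.5314,-.0848]);TH=np.deg2rad(-88.6);D=np.array([np.cos(TH),np.sin(TH)]);N=np.array([-D[1],D[0]])
def case(x,y,z): return np.r_[O+x*D+y*N,z]
AC=TH+np.pi
E
python3 - <<'E'
from h import *
R=down(np.deg2rad(1.4))
robot.move_ptp(case(0,0,.11),R)
robot.move_linear(case(0,0,.045),.15)
print("touch",robot.move_linear(case(0,0,.0245),.03,threshold=3));s=robot.get_state();print(s["ee_pos"],s["force"].round(1) if hasattr(s["force"],"round") else s["force"])
robot.gripper_to(.036);robot.move_linear(case(0,0,.14),.2)
a=np.deg2rad(101);d=np.array([np.cos(a-np.pi),np.sin(a-np.pi)])
b=np.r_[np.array([.4557,.220])+(.002-.045)*d,0];print("bar",b)
robot.gripper_to(.05)
robot.move_ptp(b+[0,0,.12],down(a));f=robot.grab_frame("top")
print("hit",robot.move_linear(b+[0,0,.0295],.12,threshold=8))
robot.gripper_to(0);s=robot.get_state();print(s["opening"],s["grasp_force"],s["ee_pos"],s["time"])
p=np.array(s["ee_pos"]);robot.move_linear(p+[0,0,.10],.12);robot.pause(.1)
c,w=shot("w4");s=robot.get_state();print(s["ee_pos"],s["opening"],s["time"])
save("m4.png",np.vstack([cv2.resize(w[60:330,60:580],None,fx=1.2,fy=1.2),cv2.resize(f[180:250,330:486],(624,270))]))
E
```

```text
touch True
[ 0.53116193 -0.084752    0.02528899] [-0.6 -0.3  6.9]
bar [0.44749521 0.26220997 0.        ]
hit True
0.013684573830861389 33.859393262537196 [0.44694319 0.2615876  0.02776514] 15.35
[0.44664216 0.26136465 0.12707077] 0.013849965236920704 16.4917
```

View pics/m4.png

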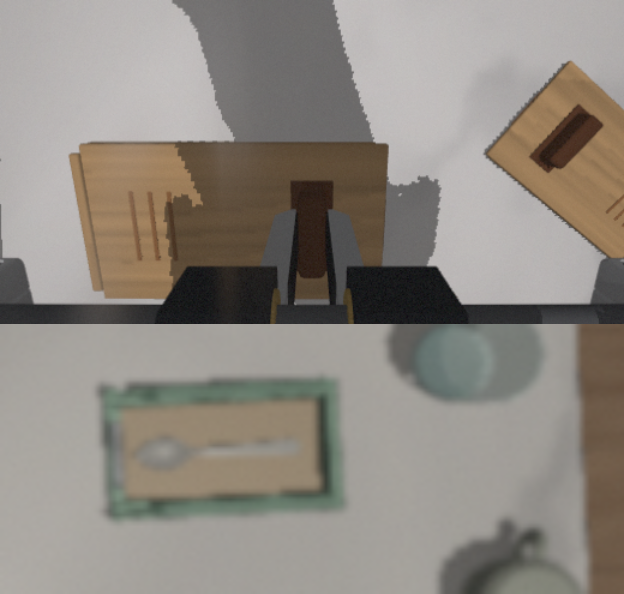

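The lower half shows the spoon lying lengthwise inside the case. The upper half shows the lid held: panel corners at full px (126.7,179), (383,181) and (148,308).

Run:
```python
from h import *
w=np.load("w4.npz");cal=(w["K"],w["d"],w["r"],w["t"]);f=w["f"]
hsv=cv2.cvtColor(f,cv2.COLOR_RGB2HSV);m=cv2.inRange(hsv,(6,60,30),(28,255,255));m[:,:60]=0;m[:,420:]=0
# upper edge rows and bottom edge rows by column
def line(cols,last=False):
    pts=[]
    for c in cols:
        r=np.flatnonzero(m[100:330,c]);
        if len(r):pts.append((c,100+(r[-1]+.5 if last else r[0]-.5)))
    return np.array(pts)
up=line(range(150,370,4));lo=line(range(152,190,3),True);print(up[[0,-1]],lo[[0,-1]])
p=np.array([.44664,.26136]);a=np.deg2rad(101);d=-np.array([np.cos(a),np.sin(a)]);n=np.array([-d[1],d[0]])
for nm,q in(("up",up),("lo",lo)):
    W=ray(cal,q,.1078)[:,:2]-p;x=W@d;y=W@n;k=np.polyfit(x,y,1);print(nm,"slope",k[0],"y at bar",k[1],"x",x.min(),x.max(),y.mean(),y.std())
C=ray(cal,[(126.7,179),(383,181),(148,308)],.1078)[:,:2]-p
print("corners lid x,y rel TCP",(C@d).round(4),(C@n).round(4))
```

```text
[[150.  178.5]
 [366.  178.5]] [[152.  308.5]
 [188.  308.5]]
up slope 0.0013297169920211242 y at bar -0.04559715761867895 x -0.028890720333995444 0.10197308006396034 -0.04554873249209772 0.0001859236219910647
lo slope 0.005973046039185319 y at bar 0.043730810447766166 x 0.08904098841477846 0.11384498878356158 0.044336681100854154 4.620684675548984e-05
corners lid x,y rel TCP [ 0.1163 -0.0392  0.1165] [-0.0453 -0.0441  0.044 ]
```

```bash
cat >> h.py <<'E'
H=.02777
def lid(x,z,y=.0007): return case(x-.045,y,z+H)
def lp():
    s=robot.get_state();p=np.array(s["ee_pos"]);v=p[:2]-O
    return "lid x %.4f y %.4f z %.4f"%(v@D+.045,v@N-.0007,p[2]-H),np.round(s["force"],1),round(s["opening"],4),s["time"]
E
python3 - <<'E'
from h import *
robot.move_ptp(lid(-.15,.09),down(AC));print(lp())
robot.move_linear(lid(-.15,.035),.12)
print(robot.move_linear(lid(-.15,.0222),.03,threshold=3),lp())
z=np.array(robot.get_state()["ee_pos"])[2]-H;z=min(max(z,.0222),.0235)+.0004
print(robot.move_linear(lid(-.115,z),.05,threshold=10),lp())
save("m5.png",cv2.resize(robot.grab_frame("side")[130:260,230:450],None,fx=3,fy=3))
E
```

```text
('lid x -0.1498 y -0.0001 z 0.0898', array([-1. ,  1.1, -1.2]), 0.0136, 17.2167)
False ('lid x -0.1500 y 0.0000 z 0.0222', array([-0. , -0.1, -0.2]), 0.0139, 18.4)
False ('lid x -0.1153 y -0.0000 z 0.0226', array([-0. ,  1.1,  0.3]), 0.0137, 19.25)
```

View pics/m5.png

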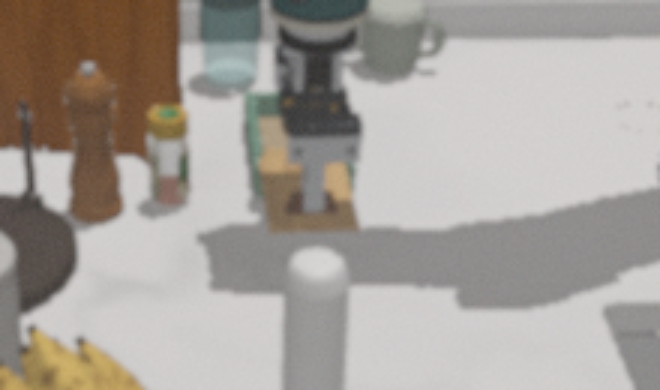

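The picture shows the lid nosed into the case's open end and aligned, with the mill and jar untouched. I carry on sliding.

Run:
```python
from h import *
print(robot.move_linear(lid(-.022,.0228),.06,threshold=10),lp())
```

```text
False ('lid x -0.0224 y -0.0000 z 0.0228', array([ 1.1, -0.5, -0.3]), 0.0139, 21.0)
```

Run:
```python
from h import *
for x in(-.012,-.006,.0012):
    print(robot.move_linear(lid(x,.0226),.03,threshold=40),lp())
c,w=shot("w6");save("m6.png",w[100:360,80:560])
```

```text
False ('lid x -0.0124 y 0.0002 z 0.0229', array([-1.4,  5.1,  6.6]), 0.014, 21.4833)
False ('lid x -0.0058 y 0.0003 z 0.0230', array([-1.2,  1.8,  6.2]), 0.0139, 21.8333)
False ('lid x 0.0016 y -0.0001 z 0.0225', array([-0.1, -0.1, -0.3]), 0.0137, 22.225)
```

View pics/m6.png

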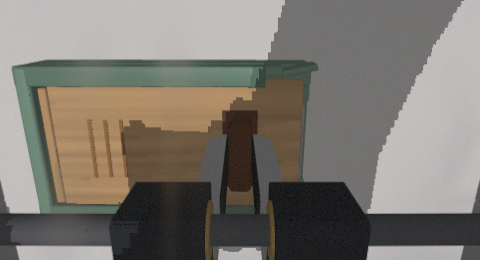

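The picture shows the lid covering the case and nearly at the end wall. I push on gently until it stops against the wall.

Run:
```python
from h import *
print(robot.move_linear(lid(.009,.0226),.015,threshold=20),lp());robot.pause(.2);print(lp())
```

```text
True ('lid x 0.0020 y -0.0001 z 0.0223', array([0.5, 3.3, 0.3]), 0.0136, 22.6083)
('lid x 0.0019 y -0.0001 z 0.0222', array([1.8, 2.5, 0.4]), 0.0134, 22.8083)
```

Run:
```python
from h import *
robot.gripper_to(.03);p=np.array(robot.get_state()["ee_pos"]);robot.move_linear(p+[0,0,.1],.15)
robot.move_ptp(case(-.06,0,.24),down(AC));robot.pause(.2)
c,w=shot("w7");f=robot.grab_frame("side")
save("m7.png",np.vstack([cv2.resize(w[60:240,120:500],(760,360)),cv2.resize(f[130:210,230:430],(760,240))]));print(robot.get_state()["time"])
```

```text
24.8667
```

View pics/m7.png

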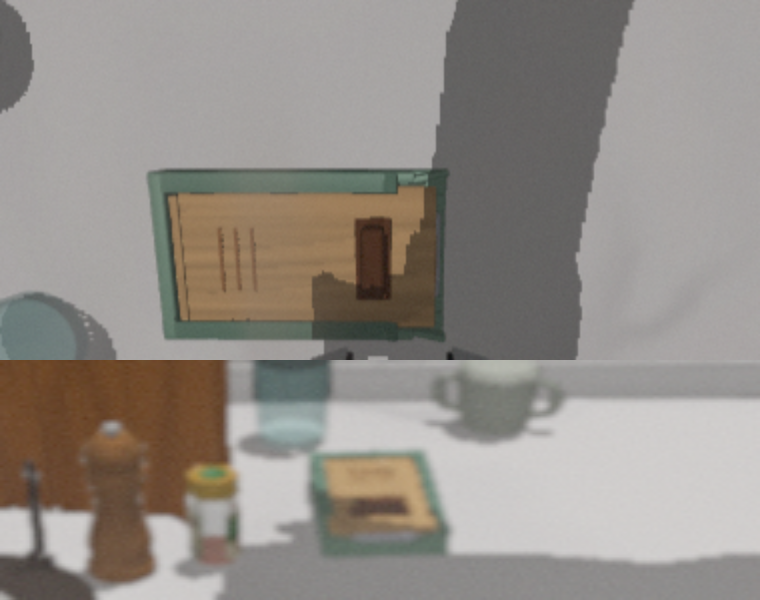

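The picture shows the lid inside the case with its nose at the end wall, and the bystanders standing. I check the bar-to-end distance (135 mm when home), then hand in.

Run:
```python
from h import *
w=np.load("w7.npz");cal=(w["K"],w["d"],w["r"],w["t"])
b=ray(cal,[(120+373/2,60+259/2)],.022+.0255)[0][:2];e=ray(cal,[(120+157/2,60+255/2)],.0355)[0][:2]
x=(e-b)@D;print(x)
if abs(x-.135)<.004: robot.sign_off();print("signed")
```

```text
0.13376183676399964
the job is handed in; nothing more can be done
signed
```

The spoon is flat in the case, the lid went past the ridge and stopped hard at the end wall with the bar 134 mm from the closed end (135 mm when home), the mill, spice jar and tumbler look undisturbed, and I handed the job in at about 25 s.

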